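Turn the recipe leaf over its rings

ROBOT

A 6-joint arm with a two-finger parallel gripper is mounted at the origin on the work surface. World frame = base frame: x ahead of the robot, y to its left, z up, the work surface at z = 0. Lengths are in m, angles in rad, forces in N, time in s.
With the tool pointing down it reaches from about 0.225 to 0.875 m from the base axis. Payload 3.4 kg.
Tool frame: the origin (TCP) lies between the finger pads; the fingertips stand 8 mm ahead of it and the grasp point (between the pads) lies 11 mm behind it; z points along the fingers, y is the line along which they close (so a half turn about z gives the same grasp; the last joint's range is limited). The gripper opens to 85 mm and grips with 20 to 120 N. Pads are 22 mm wide; open, the fingers measure 114 mm over their backs; the gripper's body (76 mm by 85 mm) begins 54 mm behind the grasp point. The pads swing forward as they close: fully open they stand 13 mm farther back than shut.
Start: joints at [1.083, 0.276, 1.505, -0, 1.361, -0.121], TCP at [0.206, 0.537, 0.239] pointing down, gripper open.
Joint ranges: [-2.89, 2.89], [-0.75, 2.08], [0.22, 2.7], [-1.18, 4.32], [0.11, 2.71], [-2.7, 2.7]. Speed limits (rad/s): [2.57, 2.57, 3.14, 3.14, 3.14, 3.14].

INTERFACE

Orientations are given as a unit quaternion [w, x, y, z].
In Python, from rig import manip gives the robot as it stands.
- The arm moves only by the tool move_arm, never from a script. Its argument "deltas" is a list that holds one entry, the list of rows, each a list of 5 numbers: the shift along the tool's x, y, z normalised to -1 to 1, where 1 is 80 cm, then the turn about the tool's z normalised to -1 to 1, where 1 is 120 degrees, then the closure, from -1 (fully open) to 1 (shut). In form: [[[tx, ty, tz, twist, grip], ...]]. A call has 1 to 12 rows; each row is the pose to reach, as a shift and turn from the pose commanded when the call began, along the tool's axes at that moment; what a row does not reach only later rows make up. A row lasts 1/10 s, in which the tool goes at most 50 mm and 8.59 degrees, less where a joint would pass 70% of its speed; a pose out of reach is approached as far as the arm can. A call with a number of a shift or a turn outside -1 to 1 is refused whole. A call with a gripper value outside its range is refused whole. The fingers move at their own pace and stop on an object; "squeeze" is the grip in N (left out, the last holds). Time passes only in rows, so rows that repeat a pose let the fingers close. It gives the time, the measured TCP pose, the force, the opening and the grip force at its end, in the units of the state.
- manip.get_state(): the state, without advancing time (a new reading comes with each control period).
- manip.get_image(name): name is "scene" or "top" or "wrist"; returns the picture (480x640x3 uint8, red, green, blue); there is no depth.
- manip.camera_params(name): a dict with "fx", "fy", "cx", "cy" (pixels), "R" (3x3) and "t" (3): a world point X has camera coordinates R X + t; the wrist camera has in their place "tool_from_camera" (4x4, takes a point from camera to tool coordinates, whose origin is the TCP and whose axes are the flange's). Camera axes: x right, y down, z forward; pixel columns grow to the right and rows downward; lengths in m; the calibration is good to about 2 mm. A picture is of the moment at which its call begins: read the wrist's pose just before it. camera_params takes no time and is no camera call.
- manip.sign_off(): hands the job in; it is judged then, once.
The state is a dict: "clock": time; "qpos": joint angles; "qd": joint speeds; "effort": joint torques, N m; "position": TCP position; "ee_rot": TCP orientation; "contact_force": force on the tool from outside, world axes, zero at the start; "moment": the same for the moment, N m; "width": finger opening in m; "gripper_force": force on a finger pad.
Only numpy, scipy, OpenCV 4.12 (cv2) and the standard library are available. Lean on these libraries where they do the work, as an engineer would, in place of code of your own. Each camera call takes 0.05 s, during which the arm holds its last target. There are 200 camera calls.

TASK

The ring-bound recipe book lies open on the shelf, as a reader standing at the robot would have it. Turn the top leaf of its right-hand stack over the rings to the next recipe so that it lies flat on the left-hand stack, working only with the fingertips (reach under the leaf's tab and push it up and over). Do not pinch the leaf, do not lift the book or shove it about, and leave the jars, saucer and scoop where they are.

Things in the scene. Friction and masses are not known exactly. Their poses are not given: they have to be found in the camera images.
- book: Ring-bound recipe book lying open on the shelf, loose, 1.5 kg. Origin: on the shelf under the middle of the spine; x along the spine (away from the robot at yaw 0), y to the left-hand stack, z up. Each stack: six fixed 5 mm boards, 200 mm in x, 148 mm in y, top at z = 32.4 mm; their outer edges step out from |y| = 149 mm (bottom) to 160, 166, 169, 172 and 173 mm (top).
- ring_mid (a point): Centre of the middle ring, on the leaf's axis: 34.9 mm above the book's origin. Three steel rings, radius 33.5 mm, wire 3.5 mm, stand upright across the spine at book x = -75, 0 and 75 mm; their tops are 70 mm above the shelf.
- tab_far (a point): Centre of the tab of another, fixed divider, low in the right-hand stack at its far end: 50 mm along the spine (book x = 47 to 97 mm), sticks out 20 mm in y to -189 mm, z = 16 to 21 mm. Not to be turned.
- tab_near (a point): Centre of the tab of the divider already turned, top of the left-hand stack at its near end: 50 mm along the spine (book x = -97 to -47 mm), sticks out 20 mm in y to 193 mm, z = 27 to 32 mm.
- leaf (a joint): Angle of the top leaf about the ring centres: 0 on the right-hand stack, 1.57 upright, 3.14 flat on the left-hand one. It turns easily (under 0.2 N m) and tips over by itself about 0.25 rad past upright. Rigid, about 110 g, 5 mm thick, 200 mm along the spine, from 25 to 173 mm from the axis.
- leaf_tab (a point): Centre of the leaf's index tab, 184 mm from the axis, mid-plane. The tab is 50 mm along the spine (book x = -25 to 25 mm), 5 mm thick, and sticks out 20 mm past the leaf's outer edge, to 193 mm from the axis. At the start its underside is 32 mm above the shelf with only air between.
- leaf_front: Paper-faced sheet on the leaf's face that looks up at the start, tab included (it ends 2.5 mm inside the edges). Origin on the ring axis at mid-length; its y axis points from the leaf's outer edge to the axis, x along the spine.
- leaf_back: The same sheet on the face that looks down at the start; same origin and axes as leaf_front.
- jar_tall: Closed glass jar of gherkins, steel lid, 92 mm across, 150 mm tall. Origin: centre of its underside. Bystander.
- jar_short: Closed glass jar of gherkins, steel lid, 84 mm across, 110 mm tall. Origin: centre of its underside. Bystander.
- saucer: White ceramic saucer, 120 mm across, 20 mm high. Origin: centre of its underside. Bystander.
- scoop: Yellow plastic scoop lying on the shelf, 178 mm long, 55 mm wide, 34 mm high. Origin: on the shelf under the back of its bowl; bowl to its +x, handle to its -x. Bystander.

How it is judged:
By the outcome, as a careful person would: the job done as asked, in the order asked, and still so for the second after the job is handed in, with the robot touching nothing.
It also fails if it takes over 45 s, if anything falls off the work surface, if the arm or the gripper's body presses on something with over 40 N, if the wrist force passes 120 N, or if a joint passes its speed limit or range.

## Working session

There is one attempt and no reset: what is moved stays moved. The work goes in short steps, Python scripts to look and compute and a tool call to move; the robot and the scene stay as the last step left them, time stands still between calls to the robot, and variables do not carry over. Pictures are saved under pics/ and viewed, at most 10 in all, crops included, and the job is handed in when it is done.

Besides the shell and the picture viewer there is one more tool, called after "Emit:" as name(argument=value, ...), one argument or row to a line, values as JSON. move_arm: Moves the arm, as the interface text tells. Scaled input: -1 to 1 covers 80 cm each way for a shift and 120 degrees each way for a turn. Its arguments: {"type":"object","properties":{"deltas":{"type":"array","items":{"type":"array","items":{"type":"array","items":{"type":"number","minimum":-1,"maximum":1}}}},"squeeze":{"type":"number"}},"required":["deltas"]}

```bash
mkdir -p pics; python3 - <<'E'
from rig import manip
import cv2,numpy as np
for n in ("top","scene"):
    im=manip.get_image(n); cv2.imwrite(f"pics/{n}0.png",im[:,:,::-1])
    p=manip.camera_params(n); print(n,{k:np.round(v,4).tolist() for k,v in p.items()})
s=manip.get_state(); print(s)
print(manip.camera_params("wrist"))
E
```

```text
top {'fx': 618.367, 'fy': 618.367, 'cx': 320.577, 'cy': 238.8526, 'R': [[-0.0058, -0.9999, 0.016], [-0.9961, 0.0044, -0.0877], [0.0876, -0.0165, -0.996]], 't': [0.1043, 0.5922, 1.369]}
scene {'fx': 433.1998, 'fy': 433.1998, 'cx': 320.7347, 'cy': 238.4612, 'R': [[-0.7336, 0.6796, -0.0002], [0.5818, 0.6279, -0.517], [-0.3512, -0.3794, -0.856]], 't': [0.359, -0.4006, 1.2582]}
{'clock': 0.1, 'qpos': array([ 1.08298561e+00,  2.76529253e-01,  1.50600502e+00, -6.60500683e-06,
        1.36070725e+00, -1.21018785e-01]), 'qd': array([ 1.58009045e-05, -2.70898022e-03, -8.00001493e-04,  6.32365719e-05,
       -1.44058919e-03, -1.02835309e-03]), 'effort': array([ 8.99948682e-04, -4.17697299e+01, -2.46405298e+01, -2.49603636e-04,
        5.72569596e-03, -8.94108041e-06]), 'position': array([0.20600832, 0.53633697, 0.23852823]), 'ee_rot': array([-2.44030957e-04,  1.82368893e-01,  9.83229834e-01, -7.87497093e-04]), 'contact_force': array([ 0.46212838, -0.12139688, -0.09232704]), 'moment': array([-0.03818407, -0.03361343,  0.00220457]), 'gripper_force': 0.0, 'width': 0.0857344707123375}
{'fx': 403.8999833692443, 'fy': 403.8999833692443, 'cx': 316.9826944916315, 'cy': 236.68830715696168, 'tool_from_camera': array([[ 4.95187923e-04, -9.52038340e-01, -3.05978354e-01,
         7.97611678e-02],
       [ 9.99999545e-01,  7.21027204e-04, -6.25069853e-04,
         1.04947874e-03],
       [ 8.15709183e-04, -3.05977905e-01,  9.52038264e-01,
        -1.33896561e-01],
       [ 0.00000000e+00,  0.00000000e+00,  0.00000000e+00,
         1.00000000e+00]])}
```

View pics/top0.png

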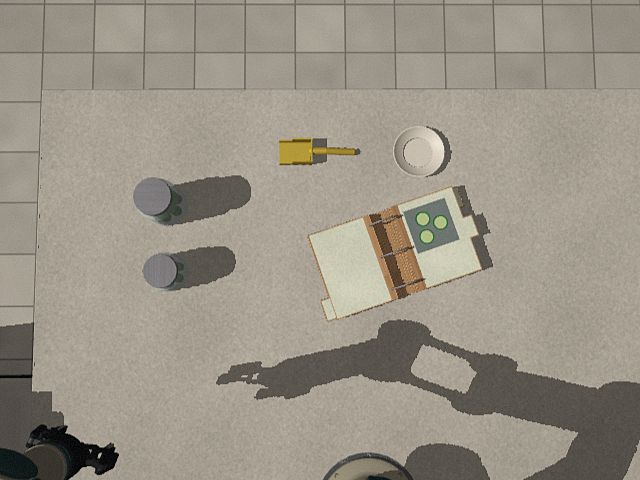

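View pics/scene0.png

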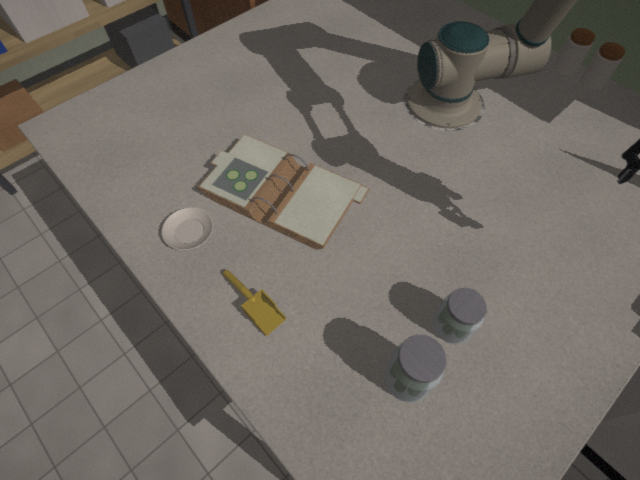

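The top view shows the book with its spine running from about (407,290) to (378,215). The right-hand leaf's tab is near (470,228), and the divider tab already turned is at (328,308). In the scene view the leaf's tab is at about (218,157), with saucer and scoop clear of that side. Next I'll locate the page corners.

```bash
cat > h.py <<'E'
from rig import manip
import cv2,numpy as np
def ray(cam,uv,z):
    p=manip.camera_params(cam); R=np.array(p['R']);t=np.array(p['t'])
    C=-R.T@t; d=R.T@np.array([(uv[0]-p['cx'])/p['fx'],(uv[1]-p['cy'])/p['fy'],1]); return C+d*(z-C[2])/d[2]
E
python3 - <<'E'
from h import *
im=cv2.imread('pics/top0.png'); hsv=cv2.cvtColor(im,cv2.COLOR_BGR2HSV)
print(hsv[270,350],hsv[260,460],hsv[228,468],hsv[120,200])
m=cv2.inRange(hsv,(22,12,170),(60,90,255)); m[:, :290]=0;m[:175]=0;m[330:]=0;m[:,500:]=0
cv2.imwrite('pics/m.png',np.hstack([cv2.resize(im[170:330,290:500],None,fx=3,fy=3,interpolation=0)]))
cs=[c for c in cv2.findContours(m,0,1)[0] if cv2.contourArea(c)>60]
for c in cs:
    z=.0374 if c[:,0,0].mean()>400 else .0324
    print(cv2.contourArea(c))
    for q in cv2.approxPolyDP(c,2.0,True)[:,0]: print(q,np.round(ray('top',q,z),4))
E
```

```text
[ 31  29 200] [ 33  29 208] [ 31  30 202] [ 18  28 163]
96.5
[422 232] [ 0.6061 -0.1261  0.0374]
[421 239] [ 0.5903 -0.1235  0.0374]
[430 241] [ 0.5857 -0.1437  0.0374]
[431 233] [ 0.6037 -0.1463  0.0374]
[426 230] [ 0.6105 -0.1352  0.0374]
4933.5
[362 218] [0.6388 0.0078 0.0324]
[310 235] [0.6008 0.1251 0.0324]
[336 312] [0.4289 0.0681 0.0324]
[334 314] [0.4245 0.0726 0.0324]
[329 298] [0.4599 0.0834 0.0324]
[322 301] [0.4534 0.099  0.0324]
[328 319] [0.4135 0.086  0.0324]
[335 317] [0.4179 0.0704 0.0324]
[336 314] [0.4245 0.0681 0.0324]
[340 317] [0.4178 0.0593 0.0324]
[390 299] [ 0.4569 -0.0525  0.0324]
95.0
[439 216] [ 0.6421 -0.1652  0.0374]
[434 222] [ 0.6285 -0.1536  0.0374]
[436 226] [ 0.6195 -0.1579  0.0374]
[443 227] [ 0.6171 -0.1736  0.0374]
[445 219] [ 0.6352 -0.1786  0.0374]
97.0
[421 213] [ 0.649  -0.1247  0.0374]
[417 220] [ 0.6332 -0.1154  0.0374]
[425 224] [ 0.6241 -0.1332  0.0374]
[428 217] [ 0.6399 -0.1403  0.0374]
2842.0
[450 187] [ 0.7079 -0.1916  0.0374]
[398 206] [ 0.6651 -0.0731  0.0374]
[400 213] [ 0.6492 -0.0774  0.0374]
[403 214] [ 0.6469 -0.0841  0.0374]
[404 210] [ 0.6559 -0.0865  0.0374]
[444 197] [ 0.6852 -0.1775  0.0374]
[459 240] [ 0.5877 -0.2089  0.0374]
[418 254] [ 0.5567 -0.1161  0.0374]
[413 248] [ 0.5702 -0.1052  0.0374]
[422 275] [ 0.5098 -0.1242  0.0374]
[426 278] [ 0.503  -0.133   0.0374]
[426 286] [ 0.4853 -0.1326  0.0374]
[480 268] [ 0.5247 -0.2544  0.0374]
[469 239] [ 0.5898 -0.2315  0.0374]
[470 235] [ 0.5988 -0.234   0.0374]
[477 233] [ 0.6033 -0.2499  0.0374]
[470 216] [ 0.6418 -0.2352  0.0374]
[461 217] [ 0.6396 -0.2148  0.0374]
```

View pics/m.png

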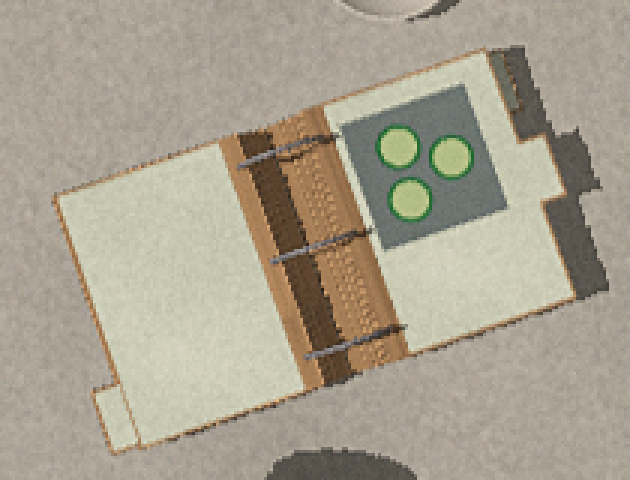

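Emit:
move_arm(
  deltas=[
    [[-0.857,-0.747,0,0.412,1],[-0.857,-0.747,0,0.412,1],[-0.857,-0.747,0,0.412,1],[-0.857,-0.747,0,0.412,1],[-0.857,-0.747,0,0.412,1],[-0.857,-0.747,0,0.412,1],[-0.857,-0.747,0,0.412,1],[-0.857,-0.747,0,0.412,1],[-0.857,-0.747,0,0.412,1],[-0.857,-0.747,0,0.412,1],[-0.857,-0.747,0,0.412,1],[-0.857,-0.747,0,0.412,1]],
  ],
)

```text
clock: 1.3
position: [0.4874, 0.0046, 0.2391]
ee_rot: [-0.0, 0.577, 0.817, 0.0]
contact_force: [1.3, 0.6, -0.7]
width: -0.0003
gripper_force: 0.0
```

```bash
cat >> h.py <<'E'
from scipy.spatial.transform import Rotation as Ro
O=np.array([.559,-.0625]); YAW=19.5
def book(s=None):
    s=s or manip.get_state(); a=np.radians(YAW); ey=np.array([-np.sin(a),np.cos(a)]); ex=np.array([np.cos(a),np.sin(a)])
    d=s['position'][:2]-O
    return d@ex,d@ey,s['position'][2]
def go(bx,by,z,s=None):
    s=s or manip.get_state(); a=np.radians(YAW); ey=np.array([-np.sin(a),np.cos(a)]); ex=np.array([np.cos(a),np.sin(a)])
    T=np.r_[O+bx*ex+by*ey,z]; R=Ro.from_quat(np.roll(s['ee_rot'],-1)).as_matrix()
    d=R.T@(T-s['position']); ang=np.degrees(np.arctan2(R[1,0],R[0,0]))
    print('clock',s['clock'],'book tcp',np.round(book(s),4),'deltas',np.round(d/.8,4),'twist',round((ang-(YAW+90))/120,4),'F',s['contact_force'].round(2))
E
python3 -c "
from h import *
go(0,-.218,.239)"
```

```text
clock 1.3 book tcp [-0.0451  0.0871  0.2391] deltas [-3.814e-01  5.630e-02 -1.000e-04] twist 0.0001 F [ 1.32  0.55 -0.73]
```

Emit:
move_arm(
  deltas=[
    [[-0.381,0.056,0,0,1],[-0.381,0.056,0,0,1],[-0.381,0.056,0,0,1],[-0.381,0.056,0,0,1],[-0.381,0.056,0,0,1],[-0.381,0.056,0,0,1],[-0.381,0.056,0,0,1],[-0.381,0.056,0.174,0,1],[-0.381,0.056,0.174,0,1],[-0.381,0.056,0.174,0,1],[-0.381,0.056,0.174,0,1]],
  ],
)

```text
clock: 2.4
position: [0.6264, -0.2626, 0.0932]
ee_rot: [-0.007, 0.577, 0.817, -0.001]
contact_force: [-0.9, 0.1, -0.7]
width: -0.0003
gripper_force: 0.0
```

```bash
python3 - <<'E'
from h import *
go(0,-.218,.028)
s=manip.get_state(); im=manip.get_image('wrist'); cv2.imwrite('pics/w1.png',im[:,:,::-1])
# where the tab edge is predicted
p=manip.camera_params('wrist'); Tc=np.array(p['tool_from_camera'])
R=Ro.from_quat(np.roll(s['ee_rot'],-1)).as_matrix()
a=np.radians(YAW); ex=np.array([np.cos(a),np.sin(a)]);ey=np.array([-np.sin(a),np.cos(a)])
for bx,by in [(-.025,-.193),(.025,-.193),(.1,-.173),(-.1,-.173)]:
    X=np.r_[O+bx*ex+by*ey,.0374]; c=Tc[:3,:3].T@(R.T@(X-s['position'])-Tc[:3,3]); print(bx,by,p['fx']*c[0]/c[2]+p['cx'],p['fy']*c[1]/c[2]+p['cy'])
E
```

```text
clock 2.4 book tcp [-0.0033 -0.2112  0.0932] deltas [-0.0095  0.0049  0.0814] twist 0.0004 F [-0.9   0.06 -0.69]
-0.025 -0.193 275.01929963761063 239.1796180429503
0.025 -0.193 376.05846376389246 239.65478736659878
0.1 -0.173 535.1176166181139 200.50227844797706
-0.1 -0.173 118.61602344739413 198.9515535092432
```

View pics/w1.png

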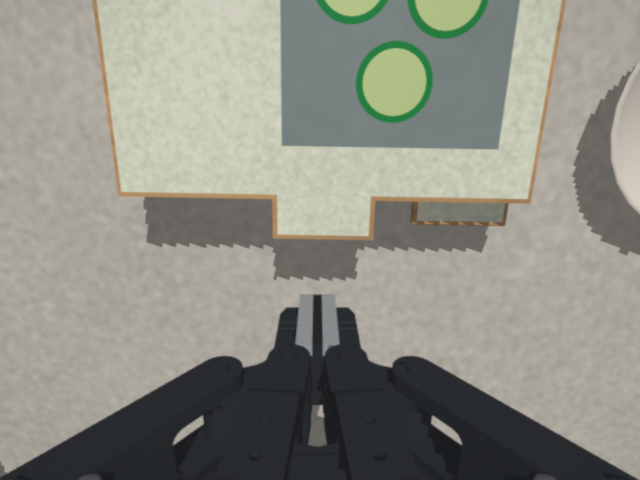

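The wrist view shows the tab corners at (275,237) and (373,238), within 3 px of my prediction, and the closed fingertips at (318,300) clear of it. The far divider's tab, at (460,212), is out of the way. I'll descend beside the tab edge.

Emit:
move_arm(
  deltas=[
    [[0,0,0.05,0,1],[0,0,0.09,0,1],[0,0,0.09,0,1],[0,0,0.09,0,1],[0,0,0.09,0,1]],
  ],
)

```text
clock: 2.95
position: [0.6335, -0.2667, 0.0316]
ee_rot: [0.003, 0.577, 0.817, 0.0]
contact_force: [-0.0, 0.1, 0.4]
width: 0.0001
gripper_force: 0.0
```

```bash
python3 - <<'E'
from h import *
go(0,-.204,.028)
im=manip.get_image('wrist'); cv2.imwrite('pics/w2.png',im[:,:,::-1])
E
```

```text
clock 2.95 book tcp [ 0.002  -0.2174  0.0316] deltas [ 0.0167 -0.0026  0.0044] twist 0.0004 F [-0.01  0.14  0.42]
```

View pics/w2.png

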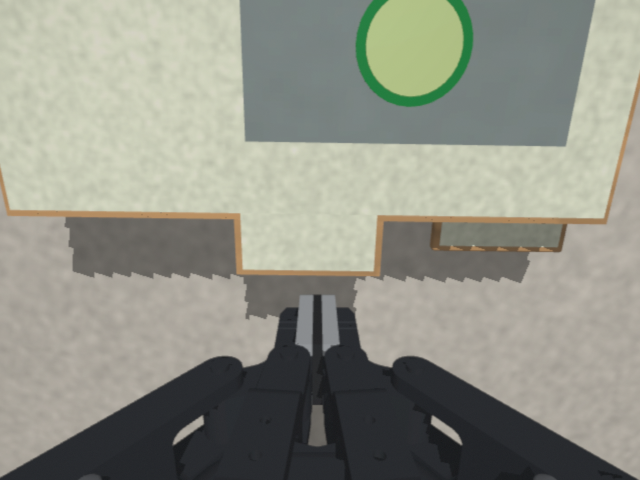

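Tab edge at row 272 and fingertips at row 295, centred on the tab. I'll make gentle contact with the edge.

Emit:
move_arm(
  deltas=[
    [[0.01,0,0,0,1],[0.015,0,0,0,1],[0.016,0,0,0,1],[0.017,0,0,0,1],[0.018,0,0,0,1],[0.018,0,0,0,1]],
  ],
)

```text
clock: 3.6
position: [0.6286, -0.2559, 0.0301]
ee_rot: [0.005, 0.576, 0.817, -0.001]
contact_force: [1.6, -8.4, 1.0]
width: 0.0001
gripper_force: 4.1
```

```bash
python3 - <<'E'
from h import *
go(0,-.204,.028)
E
```

```text
clock 3.6 book tcp [ 0.0011 -0.2055  0.0301] deltas [ 0.0019 -0.0014  0.0026] twist 0.001 F [ 1.56 -8.42  0.96]
```

Emit:
move_arm(
  deltas=[
    [[0,0,-0.004,0,1],[0.0001,0,-0.008,0,1],[0.0003,0,-0.0125,0,1],[0.0007,0,-0.019,0,1],[0.0013,0,-0.025,0,1],[0.002,0,-0.031,0,1],[0.002,0,-0.031,0,1]],
  ],
)

```text
clock: 4.3
position: [0.6281, -0.2544, 0.0555]
ee_rot: [0.005, 0.576, 0.817, -0.001]
contact_force: [0.8, -8.5, 1.1]
width: 0.0001
gripper_force: 4.0
```

```bash
python3 - <<'E'
from h import *
go(0,-.204,.028)
cv2.imwrite('pics/w3.png',np.hstack([cv2.resize(manip.get_image('wrist'),(400,300)),cv2.resize(manip.get_image('scene')[110:260,160:360],(400,300))])[:,:,::-1])
E
```

```text
clock 4.3 book tcp [ 0.0011 -0.2039  0.0555] deltas [ 0.0002 -0.0014  0.0343] twist 0.0008 F [ 0.79 -8.46  1.06]
```

View pics/w3.png

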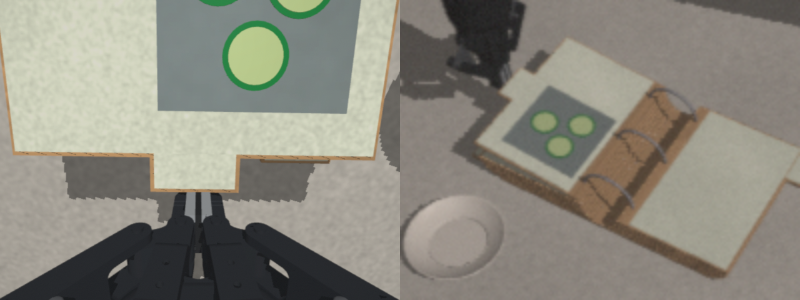

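The tab's apparent size hasn't changed while the tool rose 25 mm, so the leaf is lifting with the fingertip. I'll follow the arc.

Emit:
move_arm(
  deltas=[
    [[0.0014,0,-0.0095,0,1],[0.0033,0,-0.019,0,1],[0.0055,0,-0.0284,0,1],[0.0087,0,-0.04,0,1],[0.0126,0,-0.0515,0,1],[0.017,0,-0.0627,0,1],[0.022,0,-0.0737,0,1],[0.0275,0,-0.0844,0,1],[0.0335,0,-0.0948,0,1],[0.04,0,-0.105,0,1],[0.047,0,-0.115,0,1],[0.047,0,-0.115,0,1]],
  ],
)

```text
clock: 5.6
position: [0.6155, -0.2174, 0.1487]
ee_rot: [0.005, 0.576, 0.817, -0.001]
contact_force: [2.5, -6.2, 5.2]
width: 0.0002
gripper_force: 3.4
```

```bash
python3 - <<'E'
from h import *
go(0,-.204,.028)
cv2.imwrite('pics/w4.png',np.hstack([cv2.resize(manip.get_image('wrist'),(400,300)),cv2.resize(manip.get_image('scene')[110:260,160:360],(400,300))])[:,:,::-1])
E
```

```text
clock 5.6 book tcp [ 0.0016 -0.1649  0.1487] deltas [-0.0475 -0.0028  0.1513] twist 0.0007 F [ 2.47 -6.17  5.17]
```

View pics/w4.png

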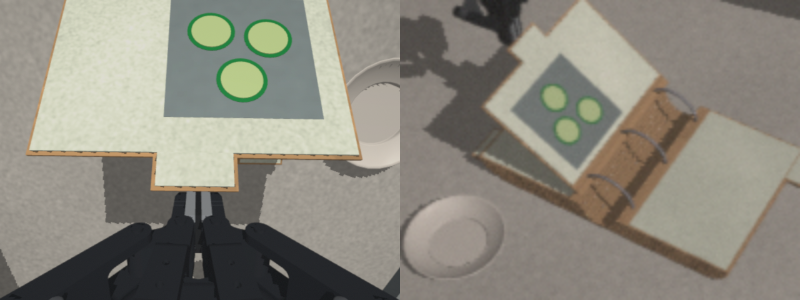

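The leaf is lifting cleanly (about 0.65 rad) and the book hasn't moved. I'll keep following the arc.

Emit:
move_arm(
  deltas=[
    [[0.0075,0,-0.0094,0,1],[0.0155,0,-0.0184,0,1],[0.024,0,-0.0271,0,1],[0.0328,0,-0.0352,0,1],[0.042,0,-0.043,0,1],[0.0517,0,-0.0502,0,1],[0.0617,0,-0.057,0,1],[0.072,0,-0.0633,0,1],[0.0826,0,-0.069,0,1],[0.0935,0,-0.0742,0,1],[0.1046,0,-0.0789,0,1],[0.116,0,-0.083,0,1]],
  ],
)

```text
clock: 6.9
position: [0.5819, -0.127, 0.2115]
ee_rot: [-0.0, 0.577, 0.817, 0.0]
contact_force: [0.3, -0.4, 0.2]
width: -0.0001
gripper_force: 0.1
```

```bash
python3 - <<'E'
from h import *
go(0,-.204,.028)
cv2.imwrite('pics/w5.png',np.hstack([cv2.resize(manip.get_image('wrist'),(400,300)),cv2.resize(manip.get_image('scene')[110:260,160:360],(400,300))])[:,:,::-1])
E
```

```text
clock 6.9 book tcp [ 1.000e-04 -6.840e-02  2.115e-01] deltas [-1.696e-01 -2.000e-04  2.293e-01] twist 0.0004 F [ 0.32 -0.38  0.18]
```

View pics/w5.png

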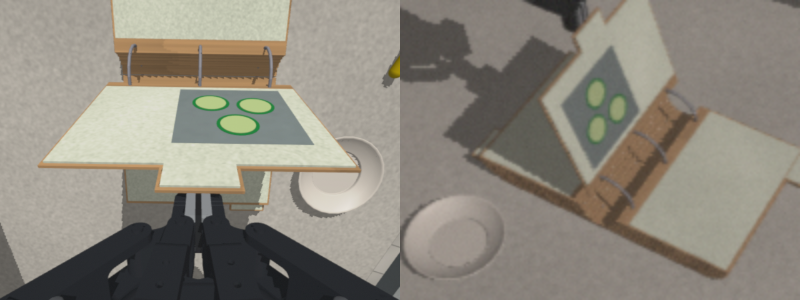

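Emit:
move_arm(
  deltas=[
    [[0.012,0,-0.003,0,1],[0.024,0,-0.005,0,1],[0.036,0,-0.006,0,1],[0.048,0,-0.006,0,1],[0.06,0,-0.006,0,1],[0.072,0,-0.006,0,1],[0.084,0,-0.006,0,1],[0.096,0,-0.006,0,1],[0.108,0,-0.006,0,1],[0.12,0,-0.006,0,1],[0.132,0,-0.006,0,1],[0.144,0,-0.006,0,1]],
  ],
)

```text
clock: 8.2
position: [0.5434, -0.0184, 0.2161]
ee_rot: [-0.0, 0.577, 0.817, 0.0]
contact_force: [-0.6, 0.1, 0.3]
width: 0.0001
gripper_force: 0.0
```

```bash
python3 - <<'E'
from h import *
go(0,-.204,.028)
cv2.imwrite('pics/w6.png',np.hstack([cv2.resize(manip.get_image('wrist'),(400,300)),cv2.resize(manip.get_image('scene')[110:260,160:360],(400,300))])[:,:,::-1])
E
```

```text
clock 8.2 book tcp [1.000e-04 4.680e-02 2.161e-01] deltas [-3.135e-01 -3.000e-04  2.351e-01] twist 0.0003 F [-0.57  0.15  0.26]
```

View pics/w6.png

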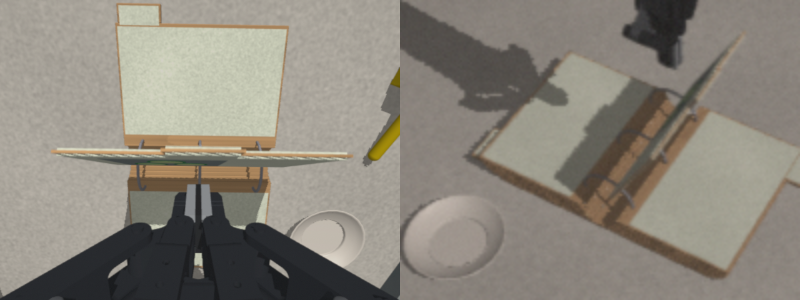

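The leaf is just past upright, so I'll push a little further until it tips.

Emit:
move_arm(
  deltas=[
    [[0.015,0,0,0,1],[0.03,0,0,0,1],[0.045,0,0,0,1],[0.06,0,0,0,1],[0.075,0,0,0,1],[0.09,0,0,0,1],[0.09,0,0,0,1],[0,0,0,0,1],[-0.03,0,-0.02,0,1],[-0.1,0,-0.03,0,1],[-0.1,0,-0.03,0,1],[-0.1,0,-0.03,0,1]],
  ],
)

```text
clock: 9.5
position: [0.5709, -0.0962, 0.2399]
ee_rot: [-0.0, 0.578, 0.816, -0.0]
contact_force: [-0.6, 0.6, -0.6]
width: -0.0
gripper_force: 0.0
```

```bash
python3 - <<'E'
from h import *
go(0,-.204,.028)
t=manip.get_image('top')[130:340,260:540]
cv2.imwrite('pics/w7.png',np.hstack([cv2.resize(t,(400,300)),cv2.resize(manip.get_image('scene')[110:260,160:360],(400,300))])[:,:,::-1])
E
```

```text
clock 9.5 book tcp [-0.     -0.0358  0.2399] deltas [-0.2103  0.0005  0.2648] twist -0.001 F [-0.58  0.63 -0.58]
```

View pics/w7.png

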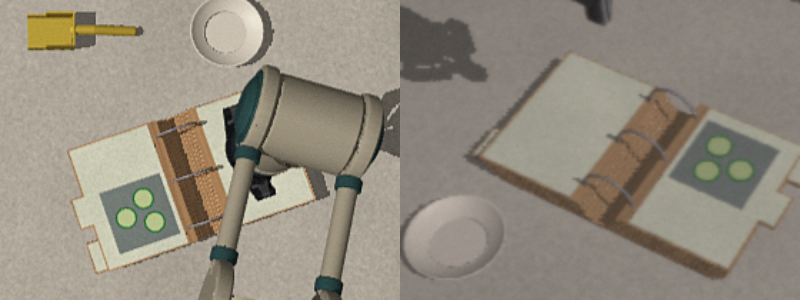

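The leaf lies flat on the left-hand stack with its tab above the near divider's tab. The book and bystanders haven't moved and the arm is clear, so I'm handing in.

```bash
python3 -c "
from rig import manip
print(manip.sign_off())"
```

```text
the job is handed in; nothing more can be done
None
```

The leaf is turned and looks flat on the left-hand stack in the last camera views. I pushed it only with the closed fingertips, against the tab's outer edge rather than from underneath because the tool stays vertical. The job is handed in at about 9.5 s, with the book, jars, saucer and scoop not visibly moved (the jars weren't in the last pictures, but the arm never went near them).

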